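# Slide the tray divider and stow the long profile

### The arm

A 6-joint arm with a two-finger parallel gripper is mounted at the origin on the work surface. World frame = base frame: x ahead of the robot, y to its left, z up, the work surface at z = 0. Lengths are in mm, angles in degrees, forces in N, time in s.
With the tool pointing down it reaches from about 350 to 850 mm from the base axis. Payload 8.1 kg.
Tool frame: the origin (TCP) lies midway between the tips of the shut fingers; the grasp point (between the pads) lies 19 mm behind it (r.grasp_offset is the distance from the TCP to the grasp point, in mm); z points along the fingers, x is the direction in which the jaws open and shut, and the axes are right-handed (so a half turn about z gives the same grasp; the last joint's range is limited). The gripper opens to 85 mm and grips with 20 to 120 N. Pads are 22 mm wide; open, the fingers measure 114 mm over their backs; the gripper's body (76 mm by 85 mm) begins 54 mm behind the grasp point. The pads swing forward as they close: fully open they stand 13 mm farther back than shut.
Start: joints at [71.138, 7.471, 85.268, -0, 87.261, -4.893], TCP at [144.813, 582.267, 231.292] pointing down, gripper open.
Joint ranges: [-169.43, 169.43], [-51.17, 129.36], [1.28, 143.12], [-76.62, 256.62], [0, 156.53], [-152.29, 152.29]. Speed limits (degrees/s): [136.94, 136.94, 159.86, 180, 180, 180].

### API

Orientations are given as [roll, pitch, yaw] about the fixed x, y, z axes, in that order (R = Rz(yaw) Ry(pitch) Rx(roll)).
In Python, from bench import r, optics, hand_in gives the robot as it stands.
- The arm moves only by the shell command python3 -m pendant 'ROWS' [FORCE]. ROWS is JSON, a list of rows, each a list of 5 numbers: the opening, from 0 (shut) to 1 (fully open), then the shift along the tool's x, y, z in mm, then the turn about the tool's z in degrees. A call has 1 to 10 rows; each row shifts and turns the commanded pose from where the row before left it, along the tool's axes as they then stand; what a row does not reach is not made up. A row lasts 1/10 s, in which the tool goes at most 50 mm and 8.59 degrees, less where a joint would pass 70% of its speed; a pose out of reach is approached as far as the arm can. A call with a gripper value outside its range is refused whole. The fingers move at their own pace and stop on an object; FORCE is the grip in N (left out, the last holds). Time passes only in rows, so rows that do not move let the fingers close. It gives the time, the measured TCP pose, the force and the opening at its end, in the units of the state.
- r.sense(): the state, without advancing time (a new reading comes with each control period).
- optics.snapshot(name): name is "scene" or "side" or "wrist"; returns (picture, depth): 400x640x3 uint8, blue, green, red; 400x640 float32, mm along the optical axis (not along the pixel's ray), 0 where there is no reading.
- optics.camera_params(name): a dict with "camera_matrix" (3x3 intrinsics, pixels), "eye" and "orientation" of the camera in the world. Camera axes: x right, y down, z forward; pixel columns grow to the right and rows downward; lengths in mm; the calibration is good to about 2 mm. The wrist camera is an equidistant fisheye: a pixel r from the principal point sees the ray r / f radians off the axis. A picture is of the moment at which its call begins: read the wrist's pose just before it. camera_params takes no time and is no camera call; for the wrist camera it gives the pose at the moment of the call.
- hand_in(): hands the job in, once; it reports no verdict.
Trained networks look in the newest picture that a camera, given by its name, has taken for a name from the list of things; names that differ only in an ending like _2 or _b are one class to them, and where a whole thing is asked for, a point or a joint stands for the part that bears it (a point fixed in the world has none). Each returns a list of dicts, best first, with "score" (0 to 1); they miss things now and then, are a little off and sometimes report something else, mostly with a low value. They report only what shows in the picture. A call takes as long as a camera call. They do not tell look-alikes from the thing itself.
- optics.search_frame(camera, query): "at" ([x, y, z] in mm, in world coordinates, good to about 4 mm: the middle of the surface that is visible of it).
The state is a dict: "time": time; "joint_pos": joint angles; "qd": joint speeds; "joint_efforts": joint torques, N m; "tool_pos": TCP position; "tcp_rot": TCP orientation; "ft_force": force on the tool from outside, world axes, zero at the start; "wrist_torque": the same for the moment, N m; "finger_gap": finger opening in mm.
Only numpy, scipy, OpenCV 4.12 (cv2) and the standard library are available. Lean on these libraries where they do the work, as an engineer would, in place of code of your own. Each camera call takes 0.05 s, during which the arm holds its last target. There are 200 camera calls.

### The job

Slide the yellow divider of the blue tray towards the red bracket until the empty compartment is long enough for the long aluminium profile, still leaving the bracket room in its own compartment. Then set the profile down flat on the floor of that empty compartment, lengthwise, without dropping it, and let go. The bracket stays lying flat in its end of the tray; leave the tools and the mug where they are.

Things in the scene. Friction and masses are not known exactly. Their poses are not given: they have to be found in the camera images.
- tray: fixed blue open tray with a grey floor, outside 128 (its x) x 312 (its y) x 45 mm high; origin at the centre of its underside. Inside 116 x 300 mm, floor 5 mm thick, walls 6 mm. Its y axis runs along its length; the empty compartment is on its -y side of the divider, the red bracket in its +y end
- divider (a joint): position (m) of the yellow divider's centre plane along the tray's y axis, 0 in the middle of the tray, growing towards the bracket. The divider is a panel 6 mm thick across the whole tray width, its top 52 mm above the bench; it slides along the tray by up to 100 mm either way of the middle, needs about 4 N to move and stays where it is left. The empty compartment is 147 mm + this value long
- divider_tab (a point): centre of the top face of the divider's yellow grip tab, 80 mm above the bench. The tab is a block 50 mm along the tray's x, 12 mm thick along the tray's y, 30 mm tall, standing upright on the middle of the panel; axes as the tray's
- profile_mid (a point): centre of the long profile: a square aluminium bar with dark slots, 30 x 30 mm and 180 mm long, 0.17 kg or so, lying on the bench; its y axis runs along its length, its z axis is up at the start
- bracket: loose red steel angle bracket in the tray's +y end, 50 mm (tray x) x 60 mm (tray y), 40 mm tall, lying flat on its base plate; origin at the centre of its underside, 5 mm above the bench; starts within 10 mm of the end wall
- wrench: loose steel wrench 180 mm long lying on the bench; it may lie in front of or behind the profile, about 140 mm apart; its x axis runs along its length
- driver_a: loose red-handled screwdriver, 200 mm long, on the far part of the bench; its x axis runs along its length
- driver_b: a second screwdriver like the first, to the left of the tray
- pliers: loose pliers with red and yellow handles, 165 mm long, on the far part of the bench; its x axis runs along its length
- mug: white mug, 80 mm wide, 90 mm tall, standing at the right of the bench; origin at the centre of its underside
Mind the look-alikes: they are no part of the job. There is more than one size of the bracket; the job needs the middle-sized.

How it is judged:
By the outcome, as a careful person would: the job done as asked, in the order asked, and still so for the second after the job is handed in, with the robot touching nothing.
It also fails if it takes over 48 s, if anything falls off the work surface, if the arm or the gripper's body presses on something with over 40 N, if the wrist force passes 120 N, or if a joint passes its speed limit or range.

## Working session

There is one attempt and no reset: what is moved stays moved. The work goes in short steps, Python scripts to look and compute and a shell command to move; the robot and the scene stay as the last step left them, time stands still between calls to the robot, and variables do not carry over. Pictures are saved under pics/ and viewed, about 8 in all and at most 12, crops included, and the job is handed in when it is done.

```bash
ls; mkdir -p pics; cat > h.py <<'E'
import numpy as np, cv2
from scipy.spatial.transform import Rotation as R
from bench import r, optics
def cloud(name):
    img,d=optics.snapshot(name); p=optics.camera_params(name)
    K=np.array(p["camera_matrix"]); v,u=np.mgrid[:400,:640]
    x=(u-K[0,2])/K[0,0]; y=(v-K[1,2])/K[1,1]
    if name=="wrist":
        rr=np.hypot(x,y); s=np.where(rr>1e-6,np.tan(np.minimum(rr,1.4))/np.maximum(rr,1e-6),1); x=x*s;y=y*s
    P=np.stack([x*d,y*d,d],-1); o=np.array(p["orientation"])
    M=o if o.shape==(3,3) else R.from_euler("xyz",o,degrees=True).as_matrix()
    W=P@M.T+np.array(p["eye"]); W[d<=0]=np.nan
    return img,W
E
python3 - <<'E'
from h import *
for n in("scene","side"):
    img,W=cloud(n); cv2.imwrite(f"pics/{n}0.png",img); np.save(f"{n}.npy",W)
    print(n,optics.camera_params(n))
    for q in("tray","divider_tab","profile_mid","bracket","wrench","mug"):
        print(q,[(np.round(a["at"]),round(a["score"],2)) for a in optics.search_frame(n,q)][:4])
print(r.sense())
E
```

```text
pics
scene {'camera_matrix': array([[461.83789191,   0.        , 318.18507535],
       [  0.        , 461.83789191, 199.50689639],
       [  0.        ,   0.        ,   1.        ]]), 'eye': array([1328.86462812,  727.58310475,  807.07952995]), 'orientation': array([-125.19464357,   -0.64440986,  137.30392798])}
tray [(array([596., 169.,  23.]), 0.78)]
divider_tab [(array([596., 163.,  39.]), 0.94), (array([594., 172.,  23.]), 0.34)]
profile_mid [(array([ 619., -216.,   31.]), 0.96)]
bracket [(array([632., 266.,  21.]), 0.82), (array([779., 283.,   9.]), 0.67), (array([424., 237.,   7.]), 0.59)]
wrench [(array([ 465., -238.,    5.]), 0.6)]
mug [(array([ 530., -470.,   58.]), 0.84)]
side {'camera_matrix': array([[401.39040817,   0.        , 317.8420029 ],
       [  0.        , 401.39040817, 196.61885044],
       [  0.        ,   0.        ,   1.        ]]), 'eye': array([  93.24437773, -839.83217158, 1006.62411067]), 'orientation': array([-133.92030059,   -0.55475117,  -30.1598418 ])}
tray [(array([591., 140.,  12.]), 0.96)]
divider_tab [(array([594., 156.,  38.]), 0.79)]
profile_mid 
[... 294 characters left out ...]
,   50.]), 0.69)]
{'time': 0.7, 'joint_pos': array([ 7.11355264e+01,  7.46932442e+00,  8.52653584e+01,  6.85940332e-04,
        8.72617101e+01, -4.89396898e+00]), 'qd': array([-0.01287637, -0.08740612, -0.04964277, -0.13958203,  0.11471956,
       -0.00153126]), 'joint_efforts': array([-6.72171227e-04, -5.69152236e+01, -5.00744677e+01, -4.03433987e-04,
        9.74160612e-04, -5.79940746e-06]), 'tool_pos': array([144.84446522, 582.27887325, 231.33486889]), 'tcp_rot': array([-1.79999625e+02, -3.65233300e-03,  7.60294626e+01]), 'ft_force': array([-0.51187686, -0.04234474,  0.98215242]), 'wrist_torque': array([ 7.54295610e-05, -3.69037573e-02, -3.33643597e-02]), 'finger_gap': 85.22854388938282}
```

View pics/scene0.png

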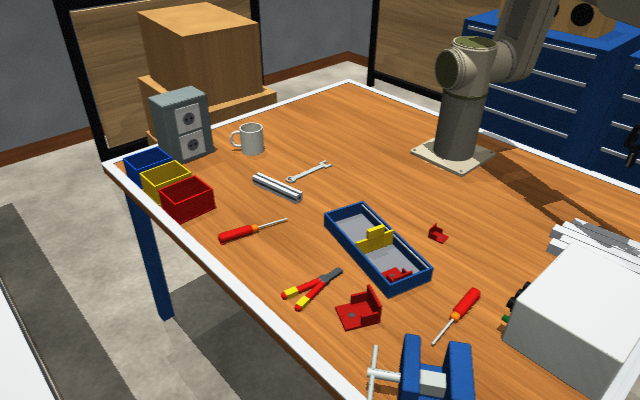

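View pics/side0.png

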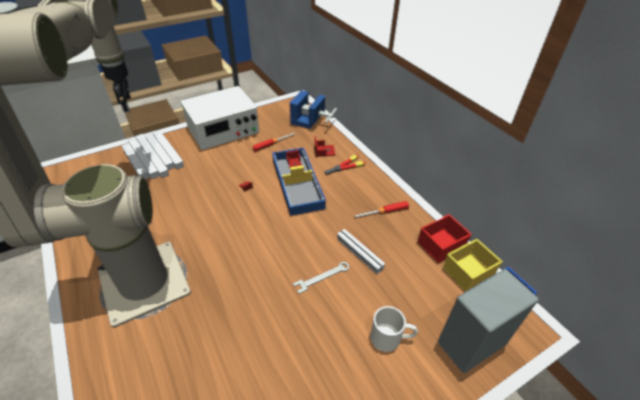

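The scene view shows the tray around (378,245), with the divider tab at (376,237) and the red bracket in its near (+y) end at (396,274). The profile is at (277,187), with the wrench beside it at (308,170). The side view agrees. Next I fit the poses from the depth cloud.

```bash
cat > fit.py <<'E'
from h import *
for n in("scene","side"):
    W=np.load(n+".npy"); img=cv2.imread(f"pics/{n}0.png"); h=cv2.cvtColor(img,cv2.COLOR_BGR2HSV)
    H,S,V=h[...,0],h[...,1],h[...,2]; x,y,z=np.moveaxis(W,-1,0)
    def box(m,l):
        p=W[m]; c,(a,b),t=cv2.minAreaRect(p[:,:2].astype(np.float32)); 
        print(n,l,m.sum(),"c",np.round(c,1),"dims",round(a,1),round(b,1),"ang",round(t,1),"zmed",np.round(np.percentile(p[:,2],[5,50,95]),1))
    reg=(abs(x-600)<130)&(abs(y-170)<200)
    box(reg&(H>100)&(H<130)&(S>120)&(z>38)&(z<50),"tray rim")
    box(reg&(H>20)&(H<35)&(S>120)&(z>74)&(z<86)&(abs(x-597)<60)&(abs(y-165)<60),"tab top")
    box(reg&(H>20)&(H<35)&(S>120)&(z>30)&(abs(x-597)<80)&(abs(y-165)<60),"divider")
    box((abs(x-597)<65)&(abs(y-260)<70)&((H<8)|(H>172))&(S>120)&(z>5)&(z<60),"bracket")
    box((abs(x-612)<120)&(abs(y+228)<120)&(z>26)&(z<36),"profile top")
    box((abs(x-612)<120)&(abs(y+228)<120)&(z>10)&(z<36)&(x>540),"profile")
    box((abs(x-460)<130)&(abs(y+240)<110)&(z>4)&(z<20)&(S<70)&(x<545),"wrench")
E
python3 fit.py
```

```text
scene tray rim 766 c [598.3 161.5] dims 315.5 131.3 ang 75.3 zmed [38.7 43.2 46.5]
scene tab top 79 c [598.6 161.7] dims 14.0 48.9 ang 75.3 zmed [74.9 78.9 82.2]
scene divider 444 c [596.3 161.8] dims 24.1 114.2 ang 83.0 zmed [32.  51.4 80.1]
scene bracket 196 c [638.6 267. ] dims 65.7 46.8 ang 75.5 zmed [ 7.8 11.5 45.6]
scene profile top 336 c [ 612.3 -225.3] dims 36.5 181.8 ang 10.5 zmed [26.5 29.  32. ]
scene profile 555 c [ 593.3 -227.6] dims 75.3 183.1 ang 9.1 zmed [12.4 27.4 31.3]
scene wrench 160 c [ 459.4 -239.6] dims 169.1 37.7 ang 0.1 zmed [4.3 6.1 9.3]
side tray rim 72 c [550.5 150.7] dims 115.2 314.9 ang 1.2 zmed [38.3 42.1 47.6]
side tab top 33 c [593.7 156.3] dims 13.2 40.7 ang 79.6 zmed [76.2 79.4 83.4]
side divider 209 c [593.4 156. ] dims 14.0 101.9 ang 79.4 zmed [32.2 49.5 80.5]
side bracket 162 c [637.9 271.3] dims 51.5 47.9 ang 73.6 zmed [ 7.4 13.8 41.7]
side profile top 468 c [ 608.7 -227.6] dims 34.4 181.8 ang 10.0 zmed [27.3 30.6 33.9]
side profile 637 c [ 585.8 -232. ] dims 80.9 182.4 ang 10.0 zmed [13.1 29.6 33.7]
side wrench 321 c [ 458.9 -248.2] dims 37.6 172.0 ang 88.2 zmed [ 5.1  7.7 11.1]
```

```bash
python3 -m pendant '[[1,-10,18,0,0],[1,-22,40,0,0],[1,-22,40,0,0],[1,-22,40,0,0],[1,-22,40,0,0],[1,-22,40,0,0],[1,-22,40,0,0],[1,-22,40,0,0],[1,-22,40,0,0],[1,-22,40,0,0]]'
python3 -m pendant '[[1,-22,40,0,0],[1,-22,40,0,0],[1,-22,40,0,0.7],[1,-18,35,10,0],[1,-8,15,10,0],[0.5,0,0,0,0],[0.5,0,0,0,0]]'
cat > w.py <<'E'
import sys
from h import *
s=r.sense(); print(s["time"],s["tool_pos"],s["tcp_rot"],s["finger_gap"],s["ft_force"])
img,W=cloud("wrist"); cv2.imwrite(f"pics/{sys.argv[1]}.png",img); np.save("wrist.npy",W)
E
python3 w.py w1
```

```text
time: 1.7
tool_pos: [462.6, 287.7, 231.6]
tcp_rot: [180.0, -0.0, 76.0]
ft_force: [0.2, 0.5, -0.1]
finger_gap: 84.7
time: 2.4
tool_pos: [603.0, 158.7, 210.6]
tcp_rot: [-179.9, 0.0, 75.3]
ft_force: [0.2, 0.5, -0.5]
finger_gap: 59.1
2.4 [602.98458692 158.70847479 210.55351286] [-1.79893621e+02  1.44605675e-02  7.53132201e+01] 59.08164563157367 [ 0.16479691  0.46563706 -0.46163178]
```

View pics/w1.png

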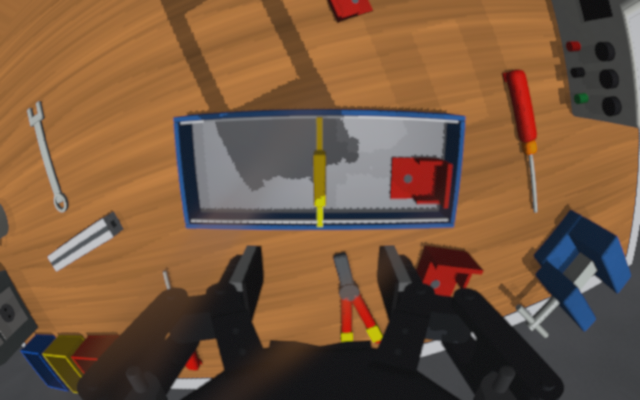

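The wrist view shows the tray outline from (175,118) to (465,118) with its lower edge at row 228. The tab is at (320,175), and the bracket lies flat at about (420,178) against the right (+y) end. I'll measure in this cloud.

```bash
cat > fw.py <<'E'
import sys
from h import *
W=np.load("wrist.npy"); img=cv2.imread(f"pics/{sys.argv[1]}.png"); h=cv2.cvtColor(img,cv2.COLOR_BGR2HSV)
H,S,V=np.moveaxis(h,-1,0); x,y,z=np.moveaxis(W,-1,0)
def box(m,l):
    p=W[m]
    if len(p)<5: return print(l,"none")
    c,(a,b),t=cv2.minAreaRect(p[:,:2].astype(np.float32))
    print(l,len(p),"c",np.round(c,1),"dims",round(a,1),round(b,1),"ang",round(t,1),"z",np.round(np.percentile(p[:,2],[5,50,95]),1))
reg=(abs(x-600)<130)&(abs(y-170)<200)
yel=reg&(H>20)&(H<35)&(S>120)&(abs(x-605)<75)&(abs(y-185)<80)
box(reg&(H>100)&(H<130)&(S>100)&(z>38)&(z<50),"rim")
box(yel&(z>74)&(z<86),"tab"); box(yel&(z>46)&(z<57),"panel")
box((abs(x-605)<65)&(abs(y-260)<60)&((H<8)|(H>172))&(S>120)&(z>5)&(z<60),"bracket")
box((x>535)&(x<690)&(abs(y+228)<120)&(z>22)&(z<40),"profile")
E
python3 fw.py w1
```

```text
rim 3347 c [595.9 161. ] dims 309.8 126.8 ang 75.6 z [40.9 45.4 46.8]
tab 635 c [596.4 161.2] dims 11.0 49.9 ang 75.6 z [79.1 80.6 81.7]
panel 318 c [596.6 161.8] dims 6.8 113.3 ang 75.9 z [51.7 52.7 53.9]
bracket 2542 c [639.4 270.9] dims 67.4 50.9 ang 75.5 z [ 9.8 11.5 45.4]
profile 1383 c [ 611.4 -225.9] dims 31.1 182.3 ang 10.0 z [28.8 30.6 31.8]
```

```bash
python3 -m pendant '[[0.5,0.7,-7,20,-0.3],[0.5,0,0,40,0],[0.5,0,0,40,0],[0.5,0,0,35,0],[0.5,0,0,18,0],[0.5,0,0,0,0],[0,0,0,0,0],[0,0,0,0,0],[0,0,0,0,0],[0,0,0,0,0]]' 30
python3 -m pendant '[[0,0,0,0,0],[0,0,0,0,0],[0,0,0,0,0]]'
```

```text
time: 3.45
tool_pos: [598.4, 161.4, 60.9]
tcp_rot: [179.8, -0.1, 75.6]
ft_force: [-2.9, 1.2, 7.6]
finger_gap: 11.4
time: 3.75
tool_pos: [598.4, 161.4, 61.0]
tcp_rot: [179.8, -0.1, 75.6]
ft_force: [-3.9, 0.4, 7.4]
finger_gap: 11.1
```

```bash
python3 -m pendant '[[0,0,0,-3,0],[0,4,0,0,0],[0,8,0,0,0],[0,10,0,0,0],[0,10,0,0,0],[0,10,0,0,0],[0,8,0,0,0],[0,4,0,0,0],[0,0,0,0,0],[0,0,0,0,0]]'
```

```text
time: 4.75
tool_pos: [611.4, 212.6, 61.1]
tcp_rot: [179.9, 0.0, 75.6]
ft_force: [5.6, -1.8, -9.5]
finger_gap: 11.2
```

```bash
python3 -m pendant '[[0.4,0,0,0,0],[0.4,0,0,0,0],[0.4,0,0,0,0],[0.4,0,0,-10,0],[0.4,0,0,-40,0],[0.4,0,0,-40,0],[0.4,0,0,-45,0],[0.4,-30,0,-30,0],[0.4,-40,0,0,0],[0.4,0,0,0,0]]'
python3 w.py w2; python3 fw.py w2
```

```text
time: 5.75
tool_pos: [593.7, 141.8, 229.6]
tcp_rot: [179.8, -0.0, 75.5]
ft_force: [-0.2, 0.4, -0.5]
finger_gap: 34.3
5.75 [593.68892022 141.8389721  229.61829052] [ 1.79756095e+02 -1.06910973e-03  7.54778340e+01] 34.2957429855735 [-0.15232907  0.37033295 -0.47113952]
rim 2922 c [595.  162.5] dims 309.1 127.4 ang 75.5 z [40.5 43.7 45.1]
tab 595 c [609.2 215.5] dims 12.4 49.5 ang 75.6 z [75.6 78.6 80. ]
panel 351 c [609.1 214.4] dims 9.2 113.1 ang 76.1 z [47.8 50.9 55.1]
bracket 2266 c [638.8 272.3] dims 67.7 50.7 ang 75.8 z [ 7.9  9.7 43.6]
profile 1417 c [ 610.4 -224.7] dims 31.0 182.3 ang 10.1 z [26.7 28.4 29.6]
```

View pics/w2.png

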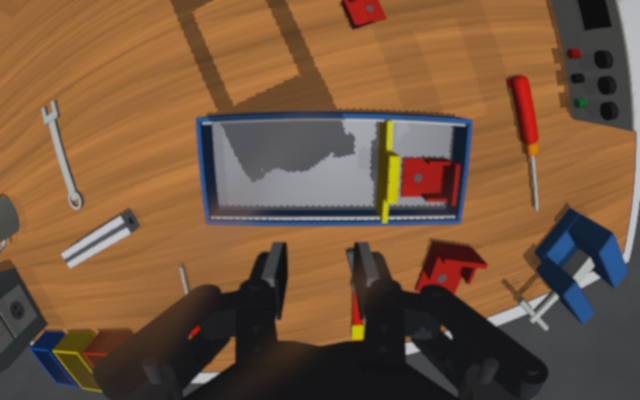

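The divider is now about 54 mm along, so the empty compartment is about 201 mm. In the view the panel is at column 388 and the bracket is still flat and untouched at (425,178). Next is the profile.

```bash
python3 -m pendant '[[0.8,-30,9,0,0],[0.8,-44,13.5,0,0],[0.8,-44,13.5,0,0],[0.8,-44,13.5,0,0],[0.8,-44,13.5,0,0],[0.8,-44,13.5,0,0],[0.8,-44,13.5,0,0],[0.8,-44,13.5,0,0],[0.8,-14,5,0,0],[0.8,0,0,0,0]]'
python3 -m pendant '[[0.8,0,0,0,8],[0.8,0,0,0,8.2],[0.8,0,0,0,8.2],[0.8,0,0,0,8.2],[0.8,0,0,0,8.2],[0.8,0,0,0,8.2],[0.8,0,0,0,8.2],[0.8,0,0,0,8.2],[0.8,0,0,20,0],[0.8,0,0,0,0]]'
python3 w.py w3; python3 fw.py w3 | tail -1
```

```text
time: 6.8
tool_pos: [610.9, -224.3, 225.9]
tcp_rot: [-180.0, -0.0, 75.5]
ft_force: [0.4, 1.0, 0.1]
finger_gap: 68.1
time: 7.8
tool_pos: [610.1, -219.6, 203.6]
tcp_rot: [-179.8, 0.2, 10.4]
ft_force: [-0.2, 0.4, -0.5]
finger_gap: 68.0
7.8 [ 610.08841562 -219.6356827   203.55300298] [-179.8141897     0.19551557   10.36466142] 68.0389147793304 [-0.15964079  0.44754267 -0.53647564]
profile 4534 c [ 611.4 -227.8] dims 30.2 179.6 ang 10.2 z [30.1 31.3 32.4]
```

```bash
python3 -m pendant '[[0.8,0,7.6,20,0.2],[0.8,0,0,45,0],[0.8,0,0,45,0],[0.8,0,0,40,0],[0.8,0,0,30,0],[0.8,0,0,13,0],[0.8,0,0,5,0],[0.8,0,0,0,0],[0,0,0,0,0],[0,0,0,0,0]]' 60
python3 -m pendant '[[0,0,0,0,0],[0,0,0,0,0],[0,0,0,0,0],[0,0,0,0,0],[0,0,0,0,0]]'
```

```text
time: 8.85
tool_pos: [613.9, -230.8, 10.8]
tcp_rot: [179.9, -0.2, 10.0]
ft_force: [-0.7, -0.1, -1.0]
finger_gap: 40.2
time: 9.35
tool_pos: [613.7, -230.8, 10.4]
tcp_rot: [179.9, -0.2, 10.0]
ft_force: [-0.1, 0.7, 6.6]
finger_gap: 28.6
```

```bash
python3 -m pendant '[[0.7,0,0,0,0],[0.7,0,0,0,0],[0.7,0,-3,3,0],[0.7,0,0,3,0],[0.7,0,0,0,0],[0,0,0,0,0],[0,0,0,0,0],[0,0,0,0,0],[0,0,0,0,0],[0,0,0,0,0]]' 60
python3 -m pendant '[[0,0,0,0,0],[0,0,0,0,0],[0,0,0,-10,0],[0,0,0,-40,0],[0,0,0,-40,0],[0,0,0,-40,0],[0,0,0,-20,0],[0,0,0,0,0]]'
python3 w.py w4; python3 - <<'E'
from h import *
W=np.load("wrist.npy");s=r.sense();x,y,z=np.moveaxis(W,-1,0);t=s["tool_pos"]
m=(np.hypot(x-t[0],y-t[1])<110)&(z>100)&(z<t[2]+22)
p=W[m];print(len(p),cv2.minAreaRect(p[:,:2].astype(np.float32)),np.percentile(p[:,2],[5,50,95]))
E
```

```text
time: 10.35
tool_pos: [612.0, -227.3, 2.5]
tcp_rot: [180.0, -0.0, 10.0]
ft_force: [-0.3, 0.6, 1.7]
finger_gap: 28.9
time: 11.15
tool_pos: [614.1, -228.2, 157.7]
tcp_rot: [179.7, -0.4, 10.0]
ft_force: [0.8, -1.0, -0.9]
finger_gap: 28.9
11.15 [ 614.14063687 -228.174845    157.70944915] [179.74316828  -0.36957364  10.035792  ] 28.920105008814986 [ 0.84076415 -1.03754355 -0.88349466]
674 ((610.956298828125, -217.50535583496094), (56.471031188964844, 5.805440425872803), 9.885921478271484) [161.61178894 169.5852438  175.83607468]
```

View pics/w4.png

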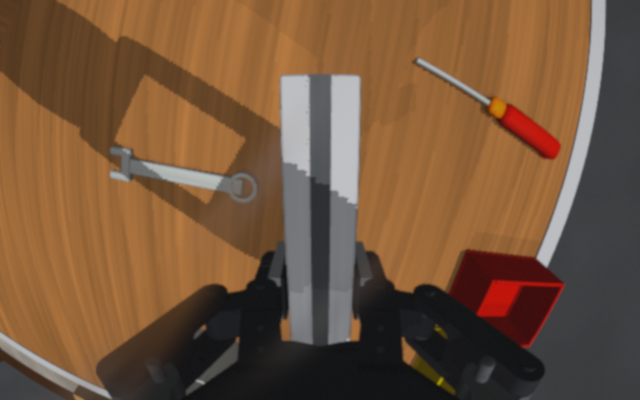

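The bar is held straight in the jaws at columns 282–360, with the wrench and driver untouched. I'm carrying it to the tray.

```bash
python3 -m pendant '[[0,1,-12,0,0],[0,3,-30,0,0],[0,4,-43,0,0],[0,4,-43,0,0],[0,4,-43,0,0],[0,4,-43,0,0],[0,4,-43,0,0],[0,3,-43,0,0],[0,2,-30,0,0],[0,0,-12,0,0]]'
python3 -m pendant '[[0,0,0,0,0],[0,0,0,0,5],[0,0,0,0,7],[0,0,0,0,7],[0,0,0,0,5.5],[0,0,0,0,0],[0,0,0,0,0]]'
python3 w.py w5; python3 fw.py w5
```

```text
time: 12.2
tool_pos: [577.9, 118.2, 149.3]
tcp_rot: [-179.9, 0.3, 10.2]
ft_force: [0.4, 0.1, -2.2]
finger_gap: 28.8
time: 12.9
tool_pos: [580.4, 113.5, 151.5]
tcp_rot: [180.0, 0.1, -14.4]
ft_force: [-0.7, -0.2, -1.8]
finger_gap: 29.1
12.9 [580.44257021 113.49510162 151.4966527 ] [ 1.79957573e+02  6.20524136e-02 -1.43710090e+01] 29.07145017181048 [-0.67712735 -0.15090522 -1.82153733]
rim 2710 c [594.8 153.5] dims 251.8 126.0 ang 75.6 z [43.7 45.2 46.4]
tab 1191 c [610.5 214. ] dims 11.7 49.3 ang 75.3 z [78.7 80.1 81.3]
panel 565 c [610.1 214.1] dims 6.5 113.2 ang 75.5 z [51.1 52.2 53.5]
bracket 2318 c [636.7 258.9] dims 43.4 49.0 ang 76.2 z [ 9.1 10.4 20.9]
profile none
```

View pics/w5.png

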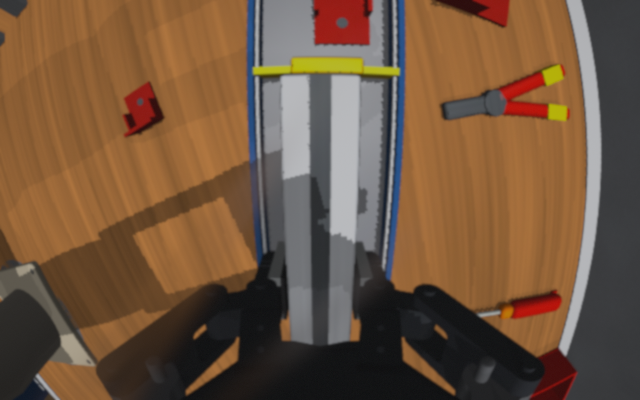

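```bash
python3 -m pendant '[[0,3.8,-1,0,0.2],[0,0,0,20,0],[0,0,0,30,0],[0,0,0,30,0],[0,0,0,10,0],[0,0,0,0,0],[0,0,0,0,0]]'
```

```text
time: 13.65
tool_pos: [585.5, 114.8, 63.6]
tcp_rot: [-180.0, -0.1, -14.6]
ft_force: [-0.2, -0.5, -1.0]
finger_gap: 29.0
```

```bash
python3 -m pendant '[[0,0,1,15,0],[0,0,0,15,0],[0,0,0,10,0],[0,0,0,6,0],[0,0,0,3,0],[0,0,0,0,0],[0,0,0,0,0]]'; python3 w.py w6; python3 fw.py w6
```

```text
time: 14.35
tool_pos: [584.8, 113.8, 13.7]
tcp_rot: [-180.0, -0.0, -14.7]
ft_force: [-0.5, 0.1, -1.8]
finger_gap: 29.3
14.35 [584.75933014 113.76374888  13.66034483] [-1.79988715e+02 -3.14600736e-02 -1.46684885e+01] 29.26549453221912 [-0.50860616  0.12140744 -1.80688779]
rim 8020 c [592.  142.4] dims 190.7 127.4 ang 75.3 z [41.  44.9 46.2]
tab 7109 c [610.4 212.7] dims 10.5 49.9 ang 75.4 z [76.7 80.1 81.4]
panel 2902 c [610.1 212.4] dims 9.8 115.1 ang 75.7 z [48.2 52.3 55.2]
bracket none
profile none
```

Not yet in contact. I'll lower in small steps until the force rises.

```bash
python3 -m pendant '[[0,0,0,2,0],[0,0,0,1.5,0],[0,0,0,0,0],[0,0,0,0,0]]';python3 -m pendant '[[0,0,0,1,0],[0,0,0,1,0],[0,0,0,0,0]]'
```

```text
time: 14.8
tool_pos: [584.4, 113.7, 9.8]
tcp_rot: [180.0, 0.0, -14.7]
ft_force: [-0.1, -1.1, -1.3]
finger_gap: 28.6
time: 15.1
tool_pos: [584.3, 113.7, 7.6]
tcp_rot: [180.0, 0.0, -14.7]
ft_force: [0.6, 0.5, -2.4]
finger_gap: 29.2
```

```bash
python3 -m pendant '[[0,0,0,1,0],[0,0,0,0,0],[0,0,0,0,0]]';python3 -m pendant '[[0,0,0,1,0],[0,0,0,0,0],[0,0,0,0,0]]'
```

```text
time: 15.4
tool_pos: [584.6, 113.8, 7.5]
tcp_rot: [-180.0, -0.0, -14.7]
ft_force: [-3.3, -0.8, 4.5]
finger_gap: 28.7
time: 15.7
tool_pos: [584.8, 113.7, 7.5]
tcp_rot: [-180.0, -0.0, -14.7]
ft_force: [-7.1, -1.3, 13.0]
finger_gap: 28.9
```

The bar is on the floor: the force rose to 13 N and z stopped at 7.5 mm. Releasing with a partial opening.

```bash
python3 -m pendant '[[0.55,0,0,-1,0],[0.55,0,0,0,0],[0.55,0,0,0,0],[0.55,0,0,0,0],[0.55,0,0,-10,0],[0.55,0,0,-40,0],[0.55,0,0,-45,0],[0.55,0,0,-45,0],[0.55,0,30,-45,0],[0.55,0,30,0,0]]'; python3 -m pendant '[[0.55,0,0,0,0],[0.55,0,0,0,0]]'; python3 w.py w7; python3 fw.py w7; python3 - <<'E'
from h import *
W=np.load("wrist.npy");x,y,z=np.moveaxis(W,-1,0)
a=np.radians(75.5);u=(x-595.8)*np.cos(a)+(y-161.5)*np.sin(a);v=(x-595.8)*np.sin(a)-(y-161.5)*np.cos(a)
m=(abs(v)<52)&(u>-147)&(u<48)&(z>25)&(z<42)
print("bar tray-y",np.nanpercentile(u[m],[.5,99.5]),"tray-x",np.percentile(v[m],[.5,99.5]))
for lo,hi in((-140,-80),(-80,-20),(-20,40)): print(np.median(z[m&(u>lo)&(u<hi)]))
img,_=cloud("scene"); cv2.imwrite("pics/s2.png",np.vstack([cv2.imread("pics/w7.png"),img])[::1,::1]); 
p=cv2.imread("pics/s2.png"); cv2.imwrite("pics/s3.png",cv2.resize(p,None,fx=.75,fy=.75,interpolation=cv2.INTER_AREA))
E
```

```text
time: 16.7
tool_pos: [573.9, 58.1, 197.6]
tcp_rot: [-179.8, -0.7, -14.6]
ft_force: [1.5, -0.2, 0.8]
finger_gap: 47.1
time: 16.9
tool_pos: [569.7, 57.5, 188.9]
tcp_rot: [-180.0, -0.0, -14.8]
ft_force: [0.5, 0.5, 0.5]
finger_gap: 46.9
16.9 [569.74327115  57.49732103 188.94672124] [-1.79974784e+02 -2.99468955e-02 -1.47509957e+01] 46.88023814976783 [0.4637033  0.45663479 0.48037817]
rim 2713 c [585.8 121.5] dims 228.2 125.8 ang 75.6 z [39.8 44.1 45.5]
tab 745 c [609.5 213.2] dims 10.5 48.8 ang 76.1 z [75.7 79.1 80.5]
panel 598 c [609.4 212.8] dims 9.8 113.5 ang 75.6 z [47.5 51.3 55.2]
bracket none
profile none
bar tray-y [-137.02839433   39.77944653] tray-x [-14.66603003  15.12228245]
34.454165287877004
34.43607991454695
34.40306366303312
```

View pics/s3.png

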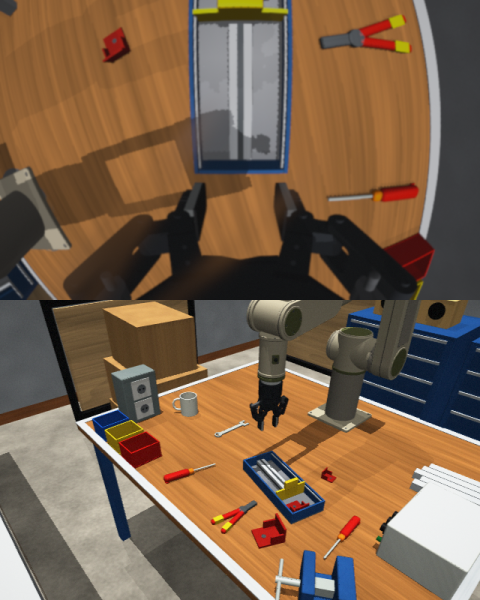

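The profile lies flat and lengthwise in the empty compartment (upper picture, column 240, rows 22–160; lower picture around (268,475)). The bracket is at its end behind the divider at (297,505). The wrench and mug have not moved, and the gripper is clear.

```bash
python3 -c "from bench import hand_in; print(hand_in())"
```

```text
the job is handed in; nothing more can be done
None
```

I slid the yellow divider about 54 mm towards the bracket, set the profile down flat and lengthwise in the empty compartment, let go, and handed the job in at about 17 s.

- **Divider:** it measured about 53–54 mm along the tray from the middle. The empty compartment is about 200 mm long, and the bracket has about 93 mm for its 60 mm length.
- **Profile:** its top measured 34.4 mm above the bench along its whole length, against 35 mm expected. It is centred across the tray with about 10 mm free at each end. I lowered it in 1 mm steps until it touched the floor; the force read 13 N before I released.
- **Bracket, tools and mug:** the bracket was flat and unmoved when measured after the slide. The final wrist cloud did not reach it, so at the end I only saw it flat in its end of the tray in the scene picture. The wrench, the pliers, both screwdrivers and the mug look untouched in the pictures; I did not measure them again.
- **Disagreements:** the first side-camera positions differed from the scene camera by about 5 mm, so I worked from the wrist camera instead. I gripped the profile a second time because the first grip was too high.

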